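# Load a housing into the tapping fixture and lock the toggle clamp

### The arm

A 6-joint arm with a two-finger parallel gripper is mounted at the origin on the work surface. World frame = base frame: x ahead of the robot, y to its left, z up, the work surface at z = 0. Lengths are in mm, angles in rad, forces in N, time in s.
With the tool pointing down it reaches from about 275 to 1000 mm from the base axis. Payload 8.4 kg.
Tool frame: the origin (TCP) lies at the very end of the fingers, on their centre line; the grasp point (between the pads) lies 19 mm behind it; x points along the fingers, y is the direction in which the jaws open and shut, and the axes are right-handed (so a half turn about x gives the same grasp; the last joint's range is limited). The gripper opens to 85 mm and grips with 20 to 120 N. Pads are 22 mm wide; open, the fingers measure 114 mm over their backs; the gripper's body (76 mm by 85 mm) begins 54 mm behind the grasp point. The pads swing forward as they close: fully open they stand 13 mm farther back than shut.
Start: joints at [1.345, 0.353, 1.633, -0, 1.155, -0.002], TCP at [138.709, 609.416, 231.281] pointing down, gripper open.
Joint ranges: [-2.63, 2.63], [-0.92, 2.1], [0.06, 2.66], [-1.3, 4.44], [0, 2.69], [-3.02, 3.02]. Speed limits (rad/s): [2.22, 2.22, 2.79, 3.14, 3.14, 3.14].

### API

Orientations are given as [roll, pitch, yaw] about the fixed x, y, z axes, in that order (R = Rz(yaw) Ry(pitch) Rx(roll)).
In Python, from workcell import get_state, grab_frame, camera_model, hand_in gives the robot as it stands.
- The arm moves only by the tool step_arm, never from a script. Its argument "moves" is a list that holds one entry, the list of rows, each a list of 5 numbers: the opening, from 0 (shut) to 1 (fully open), then the shift along the tool's x, y, z in m, then the turn about the tool's x in degrees. In form: [[[claw, tx, ty, tz, yaw], ...]]. A call has 1 to 5 rows; each row shifts and turns the pose as measured when the row begins, along the tool's axes as they then stand; what a row does not reach is not made up. A row lasts 1/12 s, in which the tool goes at most 41.7 mm and 7.16 degrees, less where a joint would pass 70% of its speed; a pose out of reach is approached as far as the arm can. A call is refused whole if a number of a shift passes 0.0417 or a number of a turn 7.16, either way. A call with a gripper value outside its range is refused whole. The fingers move at their own pace and stop on an object; "force" is the grip in N (left out, the last holds). Time passes only in rows, so rows that do not move let the fingers close. It gives the time, the measured TCP pose, the force and the opening at its end, in the units of the state.
- get_state(): the state, without advancing time (a new reading comes with each control period).
- grab_frame(name): name is "side" or "top"; returns (picture, depth): 400x640x3 uint8, red, green, blue; 400x640 float32, mm along the optical axis (not along the pixel's ray), 0 where there is no reading.
- camera_model(name): a dict with "camera_matrix" (3x3 intrinsics, pixels), "k1" (the pictures are not rectified: a ray, as slopes to the right and down, at radius r is drawn at 1 + k1 r^2 times it, then the intrinsics apply), "rvec" (rotation vector, rad) and "tvec" (3), from world to camera coordinates, as OpenCV has them. Camera axes: x right, y down, z forward; pixel columns grow to the right and rows downward; lengths in mm; the calibration is good to about 2 mm. A picture is of the moment at which its call begins. camera_model takes no time and is no camera call.
- hand_in(): hands the job in, once; it reports no verdict.
The state is a dict: "t": time; "joint_positions": joint angles; "joint_velocities": joint speeds; "effort": joint torques, N m; "tool_pos": TCP position; "orientation": TCP orientation; "force": force on the tool from outside, world axes, zero at the start; "torque": the same for the moment, N m; "width": opening from 0.0 (shut) to 1.0 (fully open).
Only numpy, scipy, OpenCV 4.12 (cv2) and the standard library are available. Lean on these libraries where they do the work, as an engineer would, in place of code of your own. Each camera call takes 0.05 s, during which the arm holds its last target. There are 200 camera calls.

### The job

Load the bare-aluminium valve housing from the blue tray into the tapping fixture: set it down gently, flat on the two rests between the six brass locating pins (either way round), and let go. Then push the clamp's red handle down as far as it goes, so that the clamp locks with its rubber foot pressing on the housing, and leave all the other things lying where they are.

Things in the scene. Friction and masses are not known exactly. Their poses are not given: they have to be found in the camera images.
- housing_center (a point): centre of the bare-aluminium valve housing to load, 22 mm above its underside; y along its length, z up. A block 50 (x) x 60 (y) x 44 mm high with a foot 15 mm long and 12 mm thick at both y ends: 50 x 90 x 44 mm over all, 0.24 to 0.44 kg, round machined pad on top. It stands upright in the blue tray with some 30 mm or more free beside its long sides. Half a turn makes no difference
- housing: the same housing: origin at the centre of its underside
- fixture: clamping fixture, fixed: steel plate 120 (x) x 240 (y, from -69 to +171) x 16 mm high. Origin: on the bench under the nest's centre. The clamp stands at its +y end on an aluminium block (x +-25, y 80 to 168, 62 mm high); open, its arm stands upright over y = 105 mm, top 205 mm above the bench, foot sticking out towards the nest to y = 92 mm at z = 198 mm, clear of loading
- nest (a point): centre of the nest, 24 mm above the bench, level with the tops of two dark rests (44 x 18 mm, at fixture y = -31 and +31) that carry the housing, its length along y. Six bullet-nosed brass pins, 8 mm diameter, tops 18 mm above the rests, stand around its feet at (x, y) = (+-31, +-38) and (0, +-51) mm: 2 mm of play all round. Seated, the housing's centre is 22 mm above this point
- clamp_arm: the clamp's hold-down arm, two flat steel bars with a screwed spindle and rubber foot at the end; origin on its pivot, at fixture (0, 105, 91) mm, y from the foot's end to the pivot: level when clamped, turned up about fixture x by 1.69 rad (97 degrees) at the start
- clamp_foot (a point): centre of the face of the black rubber foot, 18 mm diameter, at the arm's end, 105 mm from the pivot. At the start it faces the nest, 198 mm above the bench; clamped it presses on the middle of the housing's top, 68 mm above the bench, firmly, with some 6 to 12 N
- clamp_grip (a point): point on the middle line of the clamp's red grip (round bar, 17 mm diameter, 97 mm long), 24 mm from its free end. At the start the grip slopes up and away from the nest at 69 degrees; closing moves the point in the fixture's plane x = 0 through (y, z) = (181, 208), (194, 204), (207, 198), (217, 191), (223, 182), (226, 172), (226, 160), (227, 147), (228, 137) to (230, 113) mm
- handle_end (a point): centre of the round free end of that red grip. The handle is pushed away from the nest (fixture +y) and down to its stop, where the grip slopes up at 5 degrees. Friction more or less holds it where it is left (2 to 5 N to move it); in the last 20 mm the foot meets the housing, it takes up to 10 N, then snaps over centre and locks
- end_cap: black plastic motor end cap, 52 mm in diameter, 40 mm high, in the blue tray; not to be moved. Origin: centre of its underside
- bracket: green painted angle bracket, 44 x 72 x 46 mm, in the blue tray; not to be moved. Origin: centre of its underside
- oil_bottle: white oil bottle with a red cap, 54 mm in diameter, 140 mm high; not to be moved. Origin: centre of its underside
- screw_cup: grey cup of screws, 72 mm in diameter, 38 mm high; not to be moved. Origin: centre of its underside
- tape_roll: yellow roll of tape lying flat, 90 mm in diameter, 24 mm high; not to be moved. Origin: centre of its underside
- tap_wrench: steel T-handled tap wrench lying on the bench, 100 x 122 x 25 mm; not to be moved. Origin: under its hub
- brush: bench brush lying on the bench, 160 mm long; not to be moved. Origin: under its middle
- parts_tray: shallow blue tray, fixed to the bench, 330 mm (x) by 190 mm (y), walls 4 mm thick and 22 mm high, floor 4 mm thick, with three places in a row along its x, about 98 mm apart; the housing is in any of them. Origin: centre of its underside
Mind the look-alikes: they are no part of the job. Of the things shaped like the housing, the aluminium one is meant.

How it is judged (in metres and radians):
On the way, in this order (a step that is already met when the one before it is completed fails the run):
1. the housing sits in the nest of the fixture, flat on the rests between the pins, with the clamp still open (x of housing_center in the frame of fixture between -0.005 and 0.005 m and y of housing_center in the frame of fixture between -0.005 and 0.005 m and z of housing_center in the frame of fixture between 0.043 and 0.049 m and angle between housing_center's own z axis and vertical below 0.06 rad and angle between the y axis of housing_center and the y axis of fixture, either way round below 0.1 rad and z of clamp_foot in the frame of fixture above 0.14 m), for 0.2 s.
2. the clamp is locked down on the housing (x of housing_center in the frame of fixture between -0.005 and 0.005 m and y of housing_center in the frame of fixture between -0.005 and 0.005 m and z of housing_center in the frame of fixture between 0.043 and 0.049 m and angle between housing_center's own z axis and vertical below 0.06 rad and angle between the y axis of housing_center and the y axis of fixture, either way round below 0.1 rad and z of clamp_foot in the frame of fixture below 0.075 m and z of clamp_grip in the frame of fixture below 0.119 m and contact force between clamp_arm and housing above 3 N), for 0.2 s.
At the end, for the whole second after the job is handed in: The housing rests in the nest, released and still: centre within 5 mm of the nest's (3 mm in height), long axis within 0.1 rad, tilt under 0.06 rad. The clamp is locked: foot under 75 mm and grip point under 119 mm above the bench, foot pressing on the housing with over 3 N. All else undisturbed (all of step 2 and linear speed of housing below 0.02 m/s); the robot touches nothing.
It fails at once if the housing is let go, and so dropped, more than 20 mm above its seat in the nest (contact force between the fingers and housing below 0.2 N and horizontal distance between housing_center and nest below 0.06 m and z of housing_center in the frame of fixture above 0.068 m).
It fails at once if the housing is forced hard onto the fixture (over 120 N between them while the clamp is open) (contact force between housing and fixture above 120 N and z of clamp_foot in the frame of fixture above 0.11 m).
It fails at once if another thing in the tray or on the bench is pushed or carried more than 30 mm (distance of any of end_cap, bracket, oil_bottle, screw_cup, tape_roll, tap_wrench, brush from where it was at the start of the episode above 0.03 m).
It also fails if it takes over 58 s, if anything falls off the work surface, if the arm or the gripper's body presses on something with over 40 N, if the wrist force passes 120 N, or if a joint passes its speed limit or range.

## Working session

There is one attempt and no reset: what is moved stays moved. The work goes in short steps, Python scripts to look and compute and a tool call to move; the robot and the scene stay as the last step left them, time stands still between calls to the robot, and variables do not carry over. Pictures are saved under pics/ and viewed, about 8 in all and at most 12, crops included, and the job is handed in when it is done.

Besides the shell and the picture viewer there is one more tool, called after "Emit:" as a command line: name --argument value ..., lists and objects as JSON in quotes. step_arm: Moves the arm, as the interface text tells. Its arguments: {"type":"object","properties":{"moves":{"type":"array"},"force":{"type":"number"}},"required":["moves"]}

```bash
mkdir -p pics; cat > h.py <<'E'
import numpy as np, cv2
from workcell import get_state, grab_frame, camera_model, hand_in
def cam(n):
    m=camera_model(n);K=np.array(m["camera_matrix"],float);R=cv2.Rodrigues(np.array(m["rvec"],float))[0];t=np.array(m["tvec"],float).ravel()
    return K,float(m["k1"]),R,t
def rays(n,uv):
    K,k1,R,t=cam(n);uv=np.atleast_2d(uv).astype(float)
    n_=cv2.undistortPoints(uv[:,None],K,np.array([k1,0,0,0.])).reshape(-1,2)
    d=np.c_[n_,np.ones(len(n_))]@R
    return -R.T@t,d   # d has unit depth
def plane(n,uv,z):
    c,d=rays(n,uv);return c+d*((z-c[2])/d[:,2])[:,None]
def bydepth(n,uv,dep):
    c,d=rays(n,uv);return c+d*np.asarray(dep)[:,None]
def proj(n,P):
    K,k1,R,t=cam(n);return cv2.projectPoints(np.atleast_2d(P).astype(float),R,t,K,np.array([k1,0,0,0.]))[0].reshape(-1,2)
def save(n,tag):
    im,d=grab_frame(n);cv2.imwrite(f'pics/{n}_{tag}.png',im[...,::-1]);np.save(f'{n}_{tag}.npy',d);return im,d
def xyz(n,d):
    h,w=d.shape;uv=np.stack(np.meshgrid(np.arange(w),np.arange(h)),-1).reshape(-1,2)
    P=bydepth(n,uv,d.ravel()).reshape(h,w,3);P[d<=0]=np.nan;return P
E
python3 - <<'E'
from h import *
for n in("side","top"):
    im,d=save(n,"0");c,_=rays(n,[[320,200]]);print(n,c.round(),(d>0).mean(),plane(n,[[320,200]],0).round())
print(get_state())
E
```

```text
side [-209. -996.  823.] 0.99598828125 [[680. 240.   0.]]
top [ 274.   46. 1331.] 0.995890625 [[564.  27.   0.]]
{'t': 0.1, 'joint_positions': array([ 1.34457720e+00,  3.53605391e-01,  1.63405688e+00,  2.60390194e-06,
        1.15522444e+00, -2.39017075e-03]), 'joint_velocities': array([ 0.00018014, -0.00138786, -0.00269034, -0.00108528,  0.0006189 ,
       -0.00092799]), 'effort': array([-6.75103802e-04, -6.06356692e+01, -3.42820144e+01,  7.16656132e-06,
        3.97696989e-03, -3.34274023e-05]), 'tool_pos': array([138.62339679, 608.98605537, 230.62144604]), 'orientation': array([-1.57502637,  1.56950226, -1.79885638]), 'force': array([ 0.96142464, -0.19272976, -1.0006059 ]), 'torque': array([ 0.05847958, -0.04248898,  0.00832326]), 'width': 1.002810043607746}
```

View pics/top_0.png

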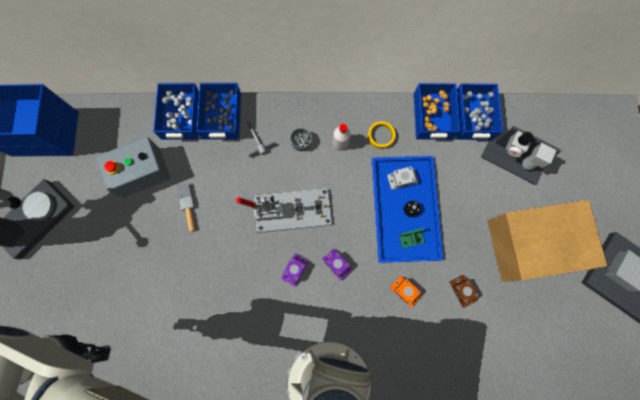

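View pics/side_0.png

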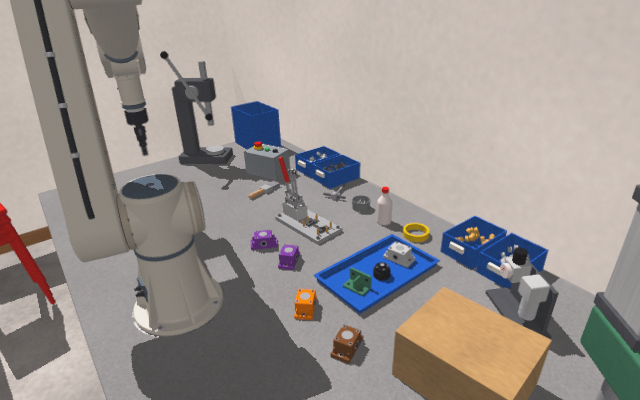

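Top view: bare-aluminium housing at (402,177) in the blue tray, with the end cap at (413,208) and the bracket at (412,238). The look-alikes, all painted and on the bench, are purple (295,269) and (338,264), orange (406,290) and brown (464,290). Only the one at (402,177) is bare metal and in the tray. The fixture is at (292,210), with the red grip pointing left (world +y). I'll confirm with a crop and measure.

```bash
python3 - <<'E'
from h import *
D=[np.mean([grab_frame(n)[1] for _ in range(3)],0) for n in("top","side")]
T=cv2.imread('pics/top_0.png');S=cv2.imread('pics/side_0.png')
f=lambda I,x,y,w,h,W,H:cv2.resize(I[y:y+h,x:x+w],(W,H),interpolation=cv2.INTER_CUBIC)
a=np.hstack([f(T,240,180,100,60,500,300),f(T,380,155,50,50,300,300)]);b=np.hstack([f(S,270,170,100,60,500,300),f(S,370,225,60,60,300,300)])
cv2.imwrite('pics/crop1.png',np.vstack([a,b]))
def rect(P):
    (c,s,_)=r=cv2.minAreaRect(P.astype(np.float32));bp=cv2.boxPoints(r);e=[bp[1]-bp[0],bp[2]-bp[1]];e=max(e,key=np.linalg.norm)
    return np.round(c,1),np.round(s,1),np.degrees(np.arctan2(e[1],e[0])).round(2)
for n,I,d,hb,fb in(("top",T,D[0],(382,160,425,195),(245,180,340,240)),("side",S,D[1],(383,235,416,272),(270,195,350,245))):
    P=xyz(n,d);hsv=cv2.cvtColor(I,cv2.COLOR_BGR2HSV)
    def box(b): m=np.zeros(d.shape,bool);m[b[1]:b[3],b[0]:b[2]]=1;return m
    grey=hsv[...,1]<70
    m=box(hb)&grey&(P[...,2]>35)&(P[...,2]<60);Q=P[m];print(n,'housing top n',m.sum(),'z med',np.median(Q[:,2]).round(1),rect(Q[:,:2]))
    m2=box(hb)&grey&(P[...,2]>8)&(P[...,2]<60);print('  all grey',m2.sum(),rect(P[m2][:,:2]))
    m=box(fb)&(P[...,2]>11)&(P[...,2]<21)&grey;Q=P[m];print(n,'plate n',m.sum(),'z',np.median(Q[:,2]).round(1),rect(Q[:,:2]))
    br=box(fb)&(hsv[...,1]>70)&(hsv[...,0]>8)&(hsv[...,0]<35)&(P[...,2]<60)
    k,l,st,ce=cv2.connectedComponentsWithStats(br.astype(np.uint8))
    for i in range(1,k):
        print('  brass',ce[i].round(1),st[i,4],np.nanmedian(P[l==i],0).round(1), 'on z=42:',plane(n,ce[i],38)[0].round(1))
    g=(hsv[...,1]>150)&((hsv[...,0]<8)|(hsv[...,0]>172))&box((230,140,300,215) if n=="side" else (225,190,262,215))
    Q=P[g];print('  red',g.sum(),Q.min(0).round(),Q.max(0).round())
    yb=P[box(hb)&(hsv[...,0]>100)&(hsv[...,0]<125)&(hsv[...,1]>120)];print('  tray z',np.nanpercentile(yb[:,2],[10,50,90]).round(1))
E
```

```text
top housing top n 300 z med 46.0 (array([ 633.3, -241.2]), array([50.5, 60.8]), np.float32(-75.49))
  all grey 424 (array([ 633.1, -241.2]), array([50.8, 89.7]), np.float32(-75.23))
top plate n 1902 z 15.2 (array([529.9, 117.6]), array([117.2, 239.8]), np.float32(-84.03))
  brass [318.5 196.5] 4 [568.9  32.7  31.8] on z=42: [567.5  32.7  38. ]
  brass [295.2 199.2] 6 [561.3 107.2  28.4] on z=42: [558.8 106.6  38. ]
  brass [323.8 205.6] 5 [540.   15.4  29.4] on z=42: [538.  16.  38.]
  brass [292.2 209.2] 6 [528.2 116.4  25.8] on z=42: [526.5 115.8  38. ]
  brass [320.5 215. ] 6 [508.   26.5  37.6] on z=42: [507.9  26.5  38. ]
  brass [296.8 217.8] 6 [500.2 100.7  33. ] on z=42: [498.8 100.8  38. ]
  red 80 [509. 217. 149.] [522. 258. 232.]
  tray z [0.3 2.4 5.6]
side housing top n 267 z med 45.9 (array([ 589.1, -256.7]), array([144.1,  60.4]), np.float32(12.15))
  all grey 516 (array([ 612.6, -251.4]), array([192.4,  91. ]), np.float32(12.6))
side plate n 846 z 14.7 (array([561.9, 147.8]), array([342.1, 255.2]), np.float32(47.82))
  brass [315.7 216.7] 9 [562.3 104.2  23.6] on z=42: [551.4  90.7  38. ]
  brass [307.5 218.7] 11 [528.2 111.7  27.6] on z=42: [520.   97.7  38. ]
  brass [303.2 222.5] 13 [500.7  96.1  28.6] on z=42: [493.3  85.7  38. ]
  brass [330.5 224.7] 11 [569.4  26.   26.3] on z=42: [558.9  13.1  38. ]
  brass [326.5 229.2] 13 [540.1  11.   25.6] on z=42: [530.2  -1.5  38. ]
  brass [317.5 231. ] 14 [507.4  20.3  26.8] on z=42: [499.6   9.   38. ]
  red 135 [ 272. -182.   95.] [676. 674. 388.]
  tray z [ 1.4  3.3 20.7]
```

View pics/crop1.png

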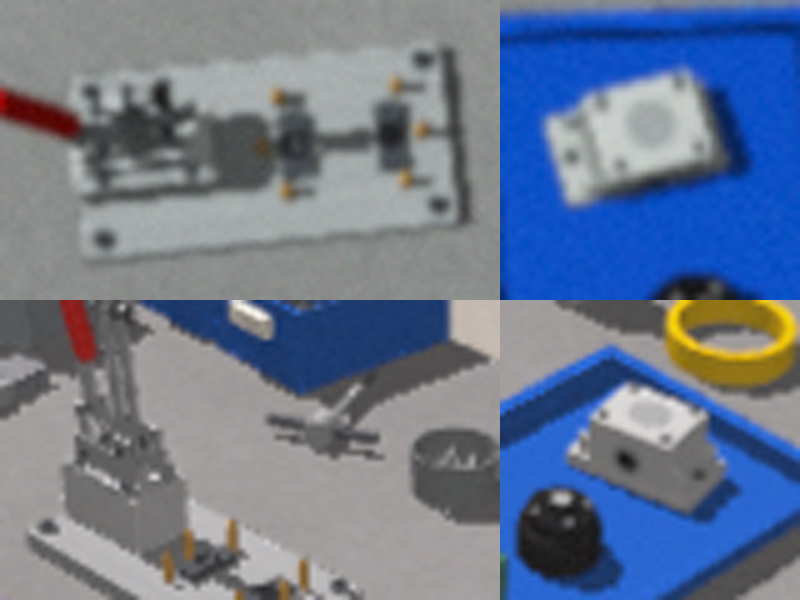

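Crop: the block at top-view (402,177) is bare aluminium with a round pad, and it is the only one in the tray, so it is confirmed. The six brass pins and the two dark rests are visible. Next I triangulate across the two views as a check, and read the tool axes.

```bash
python3 - <<'E'
from h import *
from scipy.spatial.transform import Rotation as Ro
def cross(a,b):
    c1,d1=rays("top",a);c2,d2=rays("side",b);out=[]
    for x,y in zip(d1,d2):
        s=np.linalg.lstsq(np.c_[x,-y],c2-c1,rcond=None)[0];p,q=c1+x*s[0],c2+y*s[1];out.append(np.r_[(p+q)/2,np.linalg.norm(p-q)])
    return np.array(out).round(1)
top=[[318.5,196.5],[295.2,199.2],[323.8,205.6],[292.2,209.2],[320.5,215],[296.8,217.8]]
side=[[330.5,224.7],[315.7,216.7],[326.5,229.2],[307.5,218.7],[317.5,231],[303.2,222.5]]
C=cross(top,side);print(C,C.mean(0))
# housing top face centroid in both views: use depth height near face
for n,b in(("top",(382,160,425,195)),("side",(375,235,420,272))):
    d=np.load(n+'_0.npy');P=xyz(n,d);m=np.zeros(d.shape,bool);m[b[1]:b[3],b[0]:b[2]]=1
    m&=(P[...,2]>42)&(P[...,2]<52)&(np.hypot(P[...,0]-633,P[...,1]+241)<48)
    v,u=np.where(m);c=cv2.minAreaRect(np.c_[u,v].astype(np.float32))[0]
    Q=P[m];print(n,m.sum(),c,np.c_[u,v].mean(0),Q.mean(0).round(1),cv2.minAreaRect(Q[:,:2].astype(np.float32)))
    if n=="top":a=np.c_[u,v].mean(0)
    else: print('tri',cross([a],[np.c_[u,v].mean(0)]))
# side plate
n="side";d=np.load(n+'_0.npy');P=xyz(n,d)
m=(P[...,2]>12)&(P[...,2]<20)&(np.hypot(P[...,0]-530,P[...,1]-117)<140);print('side plate',m.sum(),cv2.minAreaRect(P[m][:,:2].astype(np.float32)))
for u in("xyz","XYZ"): pass
s=get_state();R=Ro.from_euler('xyz',s['orientation']).as_matrix();print(R.round(3))
E
```

```text
[[571.9  31.9  23.6   2.5]
 [561.9 106.7  26.4   1.4]
 [541.6  15.2  25.1   2. ]
 [530.3 115.6  25.5   3.1]
 [510.8  26.   24.8   1.3]
 [501.7 100.9  27.4   2.2]] [536.36666667  66.05        25.46666667   2.08333333]
top 272 (404.3235778808594, 176.2941436767578) [404.20955882 176.01102941] [ 632.8 -240.7   46.3] ((633.1373901367188, -241.148681640625), (51.39809799194336, 61.204811096191406), 13.40184497833252)
side 190 (399.46551513671875, 248.58621215820312) [399.65263158 248.43684211] [ 632.7 -247.8   46.2] ((633.4896850585938, -246.72276306152344), (51.876949310302734, 60.67158126831055), 10.651460647583008)
tri [[ 635.7 -242.9   41.4    3.6]]
side plate 748 ((527.5729370117188, 111.32334899902344), (125.64928436279297, 246.56436157226562), 7.261954307556152)
[[-0.     0.222  0.975]
 [-0.     0.975 -0.222]
 [-1.    -0.    -0.   ]]
```

The two views agree on heights and on x. In y they differ by about 5 mm, in the same sense for housing and fixture, so the relative vector is sound. Working values are housing ≈ (633, −243), long axis 104–105°, and nest ≈ (535, 65), fixture y axis ≈ 96.3°. Starting to move.

Emit:
step_arm --moves '[[[0.9,-0.014,-0.026,0.0245,7],[0.9,-0.014,-0.023,0.0275,7],[0.9,-0.014,-0.0197,0.03,7],[0.9,-0.014,-0.0158,0.032,7],[0.9,-0.014,-0.0118,0.034,7]]]' --force 40

```text
t: 0.82
tool_pos: [226.9, 452.3, 298.7]
orientation: [-1.301, 1.566, -2.146]
force: [0.6, 0.7, 1.2]
width: 0.9
```

```bash
cat >> h.py <<'E'
from scipy.spatial.transform import Rotation as Ro
def go(x,y,z,phi):
    "tool-axis shift (mm) and turn (deg) to reach a point with tool y at phi deg"
    s=get_state();R=Ro.from_euler('xyz',s['orientation']).as_matrix();p=np.array(s['tool_pos'])
    f=np.degrees(np.arctan2(R[1,1],R[0,1]))
    print('t',round(s['t'],2),'tcp',p.round(1),'phi',round(f,2),'tilt',R[2].round(3),'F',np.round(s['force'],1),'w',round(s['width'],3))
    print(' shift now-axes',(R.T@(np.array([x,y,z])-p)).round(1),'turn',round(-(phi-f),2))
    a=np.radians(phi);Rt=np.array([[0,np.cos(a),np.sin(a)],[0,np.sin(a),-np.cos(a)],[-1,0,0]]);print(' shift final-axes',(Rt.T@(np.array([x,y,z])-p)).round(1))
E
python3 -c "
from h import *;go(633,-243,110,14.4)"
```

```text
t 0.82 tcp [226.9 452.3 298.7] phi 41.59 tilt [-1.    -0.005  0.001] F [0.6 0.7 1.2] w 0.9
 shift now-axes [ 190.6 -156.8  789.4] turn 27.19
 shift final-axes [188.7 220.5 774.5]
```

Emit:
step_arm --moves '[[[0.9,0,-0.008,0.04,6.8],[0.9,0,-0.003,0.041,6.8],[0.9,0,0.0016,0.041,6.8],[0.9,0,0.0063,0.0405,6.8],[0.9,0,0.0112,0.0395,0]]]'

```text
t: 1.23
tool_pos: [329.8, 271.0, 303.6]
orientation: [2.125, 1.566, 0.776]
force: [1.7, 0.3, -0.1]
width: 0.904
```

Emit:
step_arm --moves '[[[0.9,0,0.0112,0.0395,0],[0.9,0,0.0112,0.0395,0],[0.9,0,0.0112,0.0395,0],[0.9,0,0.0112,0.0395,0],[0.9,0,0.0112,0.0395,0]]]'

```text
t: 1.65
tool_pos: [427.3, 86.6, 305.3]
orientation: [1.919, 1.56, 0.569]
force: [0.8, 1.0, -0.3]
width: 0.899
```

Emit:
step_arm --moves '[[[0.9,0,0.0112,0.0395,0],[0.9,0,0.0112,0.0395,0],[0.9,0,0.0112,0.0395,0],[0.9,0,0.0112,0.0395,0],[0.9,0,0.0112,0.0395,0]]]'

```text
t: 2.07
tool_pos: [524.3, -98.0, 306.9]
orientation: [1.776, 1.556, 0.424]
force: [0.6, 0.2, -0.4]
width: 0.904
```

```bash
python3 -c "
from h import *;go(633,-243,110,14.4)"
```

```text
t 2.07 tcp [524.3 -98.  306.9] phi 12.59 tilt [-1.     0.014 -0.003] F [ 0.6  0.2 -0.4] w 0.904
 shift now-axes [197.4  71.7 165.8] turn -1.81
 shift final-axes [196.9  69.3 167.5]
```

Emit:
step_arm --moves '[[[0.9,0.01,0.014,0.0335,-0.6],[0.9,0.01,0.014,0.0335,-0.6],[0.9,0.01,0.014,0.0335,-0.6],[0.9,0.015,0.014,0.0335,0],[0.9,0.02,0.014,0.0335,0]]]'

```text
t: 2.48
tool_pos: [637.5, -254.7, 246.6]
orientation: [1.44, 1.548, 0.119]
force: [0.3, 1.0, 1.3]
width: 0.898
```

```bash
python3 -c "
from h import *;go(633.2,-243,12,14.4)"
```

```text
t 2.48 tcp [ 637.5 -254.7  246.6] phi 14.27 tilt [-1.     0.023  0.003] F [0.3 1.  1.3] w 0.898
 shift now-axes [234.5  -6.5 -13.1] turn -0.13
 shift final-axes [234.6  -1.2 -12.4]
```

Emit:
step_arm --moves '[[[0.9,0.025,-0.001,-0.006,0],[0.9,0.035,-0.001,-0.006,0],[0.9,0.035,0,-0.001,0],[0.9,0.035,0,0,0],[0.9,0,0,0,0]]]'

```text
t: 2.9
tool_pos: [638.9, -250.7, 107.7]
orientation: [1.339, 1.547, 0.011]
force: [-1.6, -0.2, -0.1]
width: 0.902
```

```bash
python3 - <<'E'
from h import *
go(633.2,-243,12,14.4)
ims=[]
for n in("top","side"):
    im,d=save(n,"1");s=get_state();u=proj(n,[s['tool_pos']])[0];print(n,u.round(1))
    x,y=[(355,130),(350,185)][n=="side"];c=cv2.resize(im[y:y+90,x:x+90,::-1],(400,400),interpolation=cv2.INTER_CUBIC);k=400/90
    cv2.circle(c,tuple(((u-[x,y])*k).astype(int)),4,(0,0,255),1);ims.append(c)
cv2.imwrite('pics/crop2.png',np.hstack(ims))
E
```

```text
t 2.9 tcp [ 638.9 -250.7  107.7] phi 13.91 tilt [-1.     0.024  0.006] F [-1.6 -0.2 -0.1] w 0.902
 shift now-axes [95.6 -5.9 -9.4] turn -0.49
 shift final-axes [95.7 -3.6 -8.9]
top [412.  167.9]
side [404.2 229.7]
```

View pics/crop2.png

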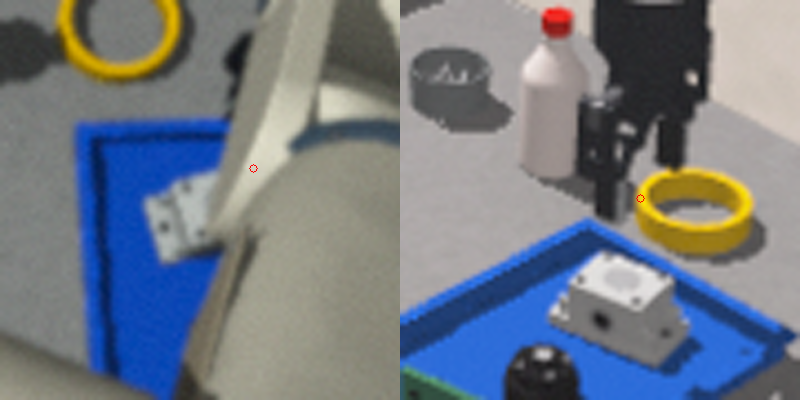

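Side crop: the fingers straddle above the housing, and the projected TCP agrees with the fingertips to about 1 px. The top view is blocked by the arm. Correcting sideways first, then descending.

Emit:
step_arm --moves '[[[0.9,0.01,-0.0055,-0.009,-0.5],[0.9,0.025,0,0,0],[0.9,0.025,0,0,0],[0.9,0.02,0,0,0],[0.9,0,0,0,0]]]'

```text
t: 3.42
tool_pos: [648.6, -248.7, 50.0]
orientation: [1.11, 1.515, -0.209]
force: [-1.2, 0.2, -0.0]
width: 0.899
```

```bash
python3 -c "
from h import *;go(633.2,-243,12,14.4)"
```

```text
t 3.42 tcp [ 648.6 -248.7   50. ] phi 14.51 tilt [-0.998  0.05   0.025] F [-1.2  0.2 -0. ] w 0.899
 shift now-axes [ 37.  -15.3 -10.3] turn 0.11
 shift final-axes [ 38.  -13.4  -9.4]
```

```bash
python3 - <<'E'
from h import *
s=get_state()
for k in('joint_positions','joint_velocities','effort','force','torque'): print(k,np.round(s[k],3))
im,d=save("side","2");go(633.2,-243,12,14.4)
u=proj("side",[s['tool_pos']])[0]
c=cv2.resize(im[100:300,270:510,::-1],(720,600),interpolation=cv2.INTER_CUBIC);cv2.circle(c,tuple(((u-[270,100])*3).astype(int)),4,(0,0,255),1);cv2.imwrite('pics/crop3.png',c)
E
```

```text
joint_positions [-0.373  0.628  1.638  0.012  0.821 -0.634]
joint_velocities [ 0.001 -0.072 -0.046  0.002  0.059 -0.001]
effort [-4.0000e-03 -7.3220e+01 -2.9703e+01  5.2000e-02 -1.3020e+00 -5.0000e-03]
force [-1.225  0.181 -0.047]
torque [0.037 0.017 0.015]
t 3.47 tcp [ 649.8 -249.2   52.3] phi 14.52 tilt [-0.998  0.052  0.026] F [ 0.5 -0.4  0.1] w 0.898
 shift now-axes [ 39.2 -16.6 -11.2] turn 0.12
 shift final-axes [ 40.3 -14.6 -10.2]
```

View pics/crop3.png

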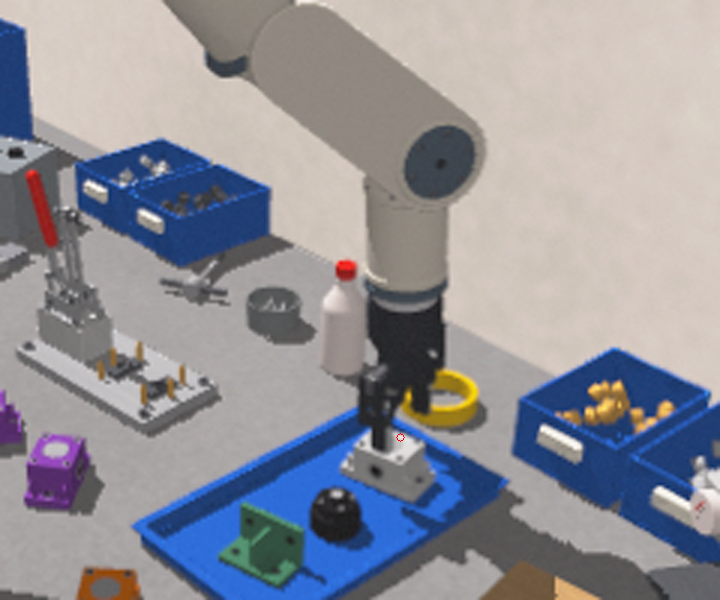

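Side crop: the housing still stands in the tray, but the near finger (crop 383,430) is almost over its top edge. The TCP drifted to x = 650 with a 0.05 rad tilt. I'll raise the tool and see how the drift behaves.

Emit:
step_arm --moves '[[[0.9,-0.02,0,0,0],[0.9,-0.02,0,0,0],[0.9,0,0,0,0]]]'

```text
t: 3.72
tool_pos: [650.9, -249.9, 101.8]
orientation: [1.084, 1.505, -0.234]
force: [0.3, -0.9, 1.4]
width: 0.899
```

```bash
python3 - <<'E'
from h import *
s=get_state()
for k in('joint_positions','joint_velocities','effort','force','torque'): print(k,np.round(s[k],3))
a=cv2.imread('pics/side_0.png');b,_=save("side","3");b=b[...,::-1]
go(633.2,-243,12,14.4)
go(633.2,-243,12,14.4)
x,y,w,h=380,238,45,35
print('shift side0->3 of housing region', cv2.phaseCorrelate(*[cv2.cvtColor(np.ascontiguousarray(i[258:275,395:420]),cv2.COLOR_BGR2GRAY).astype(np.float32) for i in(a,b)]))
cv2.imwrite('pics/crop4.png',np.hstack([cv2.resize(i[215:285,365:435],(400,400),interpolation=cv2.INTER_CUBIC) for i in(a,b)]))
E
```

```text
joint_positions [-0.373  0.563  1.617  0.012  0.897 -0.633]
joint_velocities [ 0.002 -0.01  -0.011  0.001 -0.018 -0.   ]
effort [ 5.0000e-03 -6.6635e+01 -2.6787e+01  3.5000e-02  3.8600e-01  3.0000e-03]
force [ 0.316 -0.926  1.44 ]
torque [-0.02  -0.006  0.002]
t 3.77 tcp [ 651.  -249.9  100.8] phi 14.54 tilt [-0.998  0.058  0.031] F [ 1.2 -0.5  1. ] w 0.901
 shift now-axes [ 87.4 -20.6 -13.9] turn 0.14
 shift final-axes [ 88.8 -15.5 -11.1]
t 3.77 tcp [ 651.  -249.9  100.8] phi 14.54 tilt [-0.998  0.058  0.031] F [ 1.2 -0.5  1. ] w 0.901
 shift now-axes [ 87.4 -20.6 -13.9] turn 0.14
 shift final-axes [ 88.8 -15.5 -11.1]
shift side0->3 of housing region ((0.33080260306276443, 0.05710214564331295), 0.8434960251384311)
```

View pics/crop4.png

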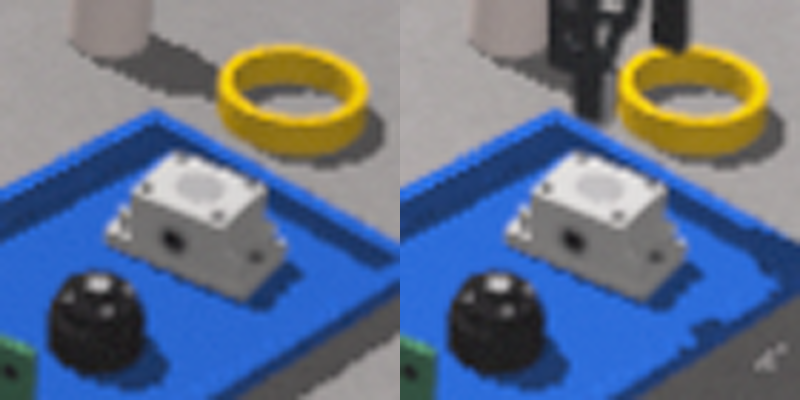

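Housing unmoved. The drift comes from rows being re-based while the joints lag. I have plenty of time, so I'll move in small steps and watch the tilt.

Emit:
step_arm --moves '[[[0.9,0,0,0,0],[0.9,0,0,0,0],[0.9,0,0,0,0]]]'

```text
t: 4.02
tool_pos: [652.5, -250.5, 104.7]
orientation: [1.073, 1.5, -0.245]
force: [0.4, -0.4, -0.1]
width: 0.901
```

```bash
python3 -c "
from h import *;go(633.2,-243,12,14.4);print(get_state()['joint_positions'].round(4))"
```

```text
t 4.02 tcp [ 652.5 -250.5  104.7] phi 14.56 tilt [-0.997  0.062  0.034] F [ 0.4 -0.4 -0.1] w 0.901
 shift now-axes [ 91.  -22.6 -15.2] turn 0.16
 shift final-axes [ 92.7 -16.9 -12.1]
[-0.3732  0.5592  1.616   0.0116  0.8961 -0.6332]
```

Emit:
step_arm --moves '[[[0.9,0,-0.004,-0.0028,0],[0.9,0,-0.004,-0.0028,0],[0.9,0,-0.004,-0.0028,0],[0.9,0,-0.004,-0.0028,0],[0.9,0,-0.004,-0.0028,0]]]'

```text
t: 4.43
tool_pos: [626.8, -240.9, 100.6]
orientation: [1.079, 1.503, -0.238]
force: [0.4, -0.6, 0.9]
width: 0.901
```

```bash
python3 -c "
from h import *;go(633.2,-243,12,14.4);print(get_state()['joint_positions'].round(4))"
```

```text
t 4.43 tcp [ 626.8 -240.9  100.6] phi 14.55 tilt [-0.998  0.06   0.032] F [ 0.4 -0.6  0.9] w 0.901
 shift now-axes [88.8  0.4  0.8] turn 0.15
 shift final-axes [88.6  5.7  3.6]
[-0.3738  0.5292  1.6809  0.012   0.8645 -0.6343]
```

Emit:
step_arm --moves '[[[0.9,-0.03,0,0,0],[0.9,-0.03,0,0,0],[0.9,-0.03,0,0,0],[0.9,-0.03,0,0,0]]]'

```text
t: 4.77
tool_pos: [610.6, -235.8, 213.7]
orientation: [1.135, 1.523, -0.183]
force: [0.6, -0.1, -0.4]
width: 0.9
```

```bash
cat >> h.py <<'E'
def st():
    s=get_state();R=Ro.from_euler('xyz',s['orientation']).as_matrix();j=s['joint_positions']
    print('t',round(s['t'],2),'tcp',np.round(s['tool_pos'],1),'toolx',R[:,0].round(4),'sum',(j[1]+j[2]+j[4]-np.pi).round(4),'j',j.round(3),'v',s['joint_velocities'].round(3))
E
python3 -c "
from h import *;st()"
```

```text
t 4.77 tcp [ 610.6 -235.8  213.7] toolx [ 0.0472 -0.0087 -0.9988] sum -0.0471 j [-0.376  0.39   1.621  0.01   1.084 -0.633] v [-0.003 -0.392 -0.266 -0.003  0.687  0.003]
```

Emit:
step_arm --moves '[[[0.9,0,0,0,0],[0.9,0,0,0,0]]]'

```text
t: 4.93
tool_pos: [612.4, -236.5, 220.6]
orientation: [1.105, 1.514, -0.213]
force: [-0.8, 0.2, -0.2]
width: 0.901
```

```bash
python3 -c "
from h import *;st()"
```

```text
t 4.93 tcp [ 612.4 -236.5  220.6] toolx [ 0.0557 -0.0121 -0.9984] sum -0.0563 j [-0.376  0.382  1.617  0.01   1.086 -0.633] v [-0.001 -0.048 -0.031 -0.002  0.023  0.002]
```

Emit:
step_arm --moves '[[[0.9,0.015,0,0,0],[0.9,0.015,0,0,0],[0.9,0.015,0,0,0],[0.9,0.015,0,0,0]]]'

```text
t: 5.27
tool_pos: [616.7, -237.7, 161.1]
orientation: [1.088, 1.507, -0.23]
force: [0.7, -0.1, -0.3]
width: 0.899
```

```bash
python3 -c "
from h import *;st()"
```

```text
t 5.27 tcp [ 616.7 -237.7  161.1] toolx [ 0.0618 -0.0145 -0.998 ] sum -0.0628 j [-0.375  0.446  1.663  0.011  0.97  -0.634] v [ 0.002  0.222  0.137  0.003 -0.353 -0.003]
```

```bash
python3 -c "
from h import *;go(634,-243.5,70,14.4)"
```

```text
t 5.27 tcp [ 616.7 -237.7  161.1] phi 14.54 tilt [-0.998  0.056  0.029] F [ 0.7 -0.1 -0.3] w 0.899
 shift now-axes [92.1 10.2  7.3] turn 0.14
 shift final-axes [91.1 15.3 10. ]
```

Emit:
step_arm --moves '[[[0.9,0.025,0.0025,0.002,0],[0.9,0.025,0.0025,0.002,0],[0.9,0.02,0.0025,0.002,0],[0.9,0.01,0.0025,0.001,0],[0.9,0.005,0,0,0]]]'

```text
t: 5.68
tool_pos: [628.6, -241.2, 65.7]
orientation: [1.112, 1.516, -0.205]
force: [-0.5, -0.1, 1.8]
width: 0.9
```

```bash
python3 -c "
from h import *;st();go(634,-243.5,14,14.4)"
```

```text
t 5.68 tcp [ 628.6 -241.2   65.7] toolx [ 0.0531 -0.0111 -0.9985] sum -0.0535 j [-0.373  0.581  1.682  0.012  0.824 -0.634] v [-0.002  0.106  0.043  0.004 -0.11  -0.002]
t 5.68 tcp [ 628.6 -241.2   65.7] phi 14.52 tilt [-0.999  0.049  0.024] F [-0.5 -0.1  1.8] w 0.9
 shift now-axes [52.   2.1  2.3] turn 0.12
 shift final-axes [51.7  4.7  3.6]
```

Emit:
step_arm --moves '[[[0.9,0.012,0.001,0.001,0],[0.9,0.012,0.001,0.001,0],[0.9,0.008,0.001,0.001,0]]]'

```text
t: 5.93
tool_pos: [633.8, -243.6, 31.9]
orientation: [1.114, 1.517, -0.204]
force: [-0.5, -0.1, 0.2]
width: 0.898
```

```bash
python3 -c "
from h import *;st();go(634,-243.5,14,14.4)"
```

```text
t 5.93 tcp [ 633.8 -243.6   31.9] toolx [ 0.0529 -0.0109 -0.9985] sum -0.0532 j [-0.374  0.634  1.68   0.013  0.774 -0.636] v [-0.001  0.158 -0.027  0.002 -0.139 -0.005]
t 5.93 tcp [ 633.8 -243.6   31.9] phi 14.52 tilt [-0.999  0.048  0.024] F [-0.5 -0.1  0.2] w 0.898
 shift now-axes [17.9 -0.7 -0.5] turn 0.12
 shift final-axes [17.9  0.2 -0.1]
```

Emit:
step_arm --moves '[[[0.9,0.008,-0.0005,-0.0005,0],[0.9,0.005,0,0,0],[0.9,0.003,0,0,0],[0.7,0.001,0,0,0],[0.4,0.001,0,0,0]]]' --force 40

```text
t: 6.35
tool_pos: [634.7, -243.6, 11.5]
orientation: [1.114, 1.516, -0.204]
force: [8.8, 5.8, 10.8]
width: 0.639
```

Emit:
step_arm --moves '[[[0.0,0.001,0,0,0],[0.0,0.001,0,0,0],[0.0,0.001,0,0,0],[0.0,0.001,0,0,0]]]' --force 40

```text
t: 6.68
tool_pos: [635.3, -243.6, 12.0]
orientation: [1.113, 1.516, -0.206]
force: [-2.8, 2.2, 7.5]
width: 0.586
```

```bash
python3 -c "
from h import *;st();go(634,-243.5,14,14.4)"
```

```text
t 6.68 tcp [ 635.3 -243.6   12. ] toolx [ 0.0541 -0.0113 -0.9985] sum -0.0544 j [-0.373  0.663  1.683  0.014  0.741 -0.636] v [-0.    -0.001  0.    -0.002 -0.001 -0.   ]
t 6.68 tcp [ 635.3 -243.6   12. ] phi 14.52 tilt [-0.998  0.05   0.024] F [-2.8  2.2  7.5] w 0.586
 shift now-axes [-2.1 -1.1 -0.4] turn 0.12
 shift final-axes [-2.  -1.2 -0.4]
```

Gripped: the opening of 0.586 is 50 mm. I'll press lightly on the tray floor to see whether the tool squares up.

Emit:
step_arm --moves '[[[0.0,0.004,0,0,0],[0.0,0.004,0,0,0],[0.0,0.004,0,0,0]]]' --force 60

```text
t: 6.93
tool_pos: [635.4, -243.6, 11.9]
orientation: [1.11, 1.517, -0.207]
force: [-13.5, 6.1, 34.5]
width: 0.583
```

```bash
python3 -c "
from h import *;st();go(634,-243.5,14,14.4)"
```

```text
t 6.93 tcp [ 635.4 -243.6   11.9] toolx [ 0.0522 -0.011  -0.9986] sum -0.0526 j [-0.373  0.664  1.681  0.013  0.744 -0.635] v [ 0.002  0.003 -0.005 -0.004  0.006  0.002]
t 6.93 tcp [ 635.4 -243.6   11.9] phi 14.54 tilt [-0.999  0.048  0.024] F [-13.5   6.1  34.5] w 0.583
 shift now-axes [-2.2 -1.2 -0.4] turn 0.14
 shift final-axes [-2.1 -1.3 -0.5]
```

Emit:
step_arm --moves '[[[0.0,-0.006,0,0,0],[0.0,-0.015,0,0,0],[0.0,-0.035,0,0,0],[0.0,-0.04,0,0,0],[0.0,-0.03,0,-0.01,0]]]' --force 60

```text
t: 7.35
tool_pos: [621.4, -231.7, 136.2]
orientation: [1.143, 1.529, -0.175]
force: [0.7, -0.3, -3.1]
width: 0.579
```

```bash
python3 -c "
from h import *;st();go(536,64.2,95,6.7)"
```

```text
t 7.35 tcp [ 621.4 -231.7  136.2] toolx [ 0.041  -0.0073 -0.9991] sum -0.0409 j [-0.363  0.487  1.658  0.01   0.956 -0.621] v [ 0.16  -0.536  0.01  -0.003  0.559  0.173]
t 7.35 tcp [ 621.4 -231.7  136.2] phi 14.5 tilt [-0.999  0.038  0.017] F [ 0.7 -0.3 -3.1] w 0.579
 shift now-axes [  35.5  -10.2 -308.6] turn 7.8
 shift final-axes [  41.2  -50.3 -303.9]
```

Emit:
step_arm --moves '[[[0.0,0,-0.002,-0.035,1.5],[0.0,0,-0.003,-0.04,1.5],[0.0,0,-0.004,-0.04,1.5],[0.0,0,-0.005,-0.04,1.5],[0.0,0,-0.006,-0.04,1.5]]]'

```text
t: 7.77
tool_pos: [568.9, -46.5, 141.8]
orientation: [1.227, 1.508, -0.235]
force: [0.9, 0.0, -2.4]
width: 0.582
```

```bash
python3 -c "
from h import *;st();go(536,64.2,95,6.7)"
```

```text
t 7.77 tcp [568.9 -46.5 141.8] toolx [ 0.0614 -0.0147 -0.998 ] sum -0.0624 j [-0.078  0.343  1.877 -0.013  0.86  -0.178] v [ 0.835 -0.259  0.428 -0.066 -0.182  1.211]
t 7.77 tcp [568.9 -46.5 141.8] phi 6.24 tilt [-0.998  0.059  0.021] F [ 0.9  0.  -2.4] w 0.582
 shift now-axes [  43.   -23.4 -114.5] turn -0.46
 shift final-axes [  46.8  -19.8 -113.7]
```

Emit:
step_arm --moves '[[[0.0,0,-0.006,-0.036,-0.3],[0.0,0,-0.006,-0.033,-0.2],[0.0,0,-0.006,-0.022,0],[0.0,0,-0.003,-0.012,0],[0.0,0,-0.002,-0.004,0]]]'

```text
t: 8.18
tool_pos: [528.1, 68.0, 138.2]
orientation: [1.249, 1.508, -0.202]
force: [0.3, 0.2, -4.1]
width: 0.582
```

```bash
python3 -c "
from h import *;st();go(536,64.2,80,6.7)"
```

```text
t 8.18 tcp [528.1  68.  138.2] toolx [ 0.061  -0.0125 -0.9981] sum -0.0586 j [ 0.139  0.296  1.957 -0.028  0.83   0.038] v [ 0.113 -0.039  0.063 -0.014 -0.021  0.095]
t 8.18 tcp [528.1  68.  138.2] phi 6.88 tilt [-0.998  0.059  0.02 ] F [ 0.3  0.2 -4.1] w 0.582
 shift now-axes [58.6  3.9  3.5] turn 0.18
 shift final-axes [58.2  7.4  4.7]
```

Emit:
step_arm --moves '[[[0.0,0.015,0.001,0.001,0],[0.0,0.018,0.001,0.001,0],[0.0,0.014,0.001,0.001,0],[0.0,0.007,0.001,0.001,0],[0.0,0.003,0,0,0]]]'

```text
t: 8.6
tool_pos: [537.3, 64.1, 81.7]
orientation: [1.266, 1.504, -0.182]
force: [0.5, 0.7, -4.5]
width: 0.578
```

```bash
python3 - <<'E'
from h import *
st();go(536,64.2,80,6.7)
ims=[]
for n in("top","side"):
    im,d=save(n,"5");x,y=[(240,170),(255,165)][n=="side"]
    ims.append(cv2.resize(im[y:y+80,x:x+100,::-1],(400,320),interpolation=cv2.INTER_CUBIC))
cv2.imwrite('pics/crop5.png',np.hstack(ims))
# tilt + pose of held housing from side depth
n="side";d=np.load('side_5.npy');im=cv2.imread('pics/side_5.png');P=xyz(n,d)
m=(np.hypot(P[...,0]-535,P[...,1]-62)<50)&(P[...,2]>50)&(P[...,2]<140);Q=P[m];print(m.sum(),np.percentile(Q[:,2],[5,25,50,75,95]).round())
E
```

```text
t 8.6 tcp [537.3  64.1  81.7] toolx [ 0.0656 -0.0121 -0.9978] sum -0.0633 j [ 0.129  0.392  1.979 -0.031  0.707  0.029] v [-0.009  0.066  0.017 -0.002 -0.077 -0.001]
t 8.6 tcp [537.3  64.1  81.7] phi 7.07 tilt [-0.998  0.064  0.02 ] F [ 0.5  0.7 -4.5] w 0.578
 shift now-axes [ 1.6 -1.4 -0.3] turn 0.37
 shift final-axes [ 1.7 -1.3 -0.3]
430 [ 76.  88. 107. 117. 135.]
```

View pics/crop5.png

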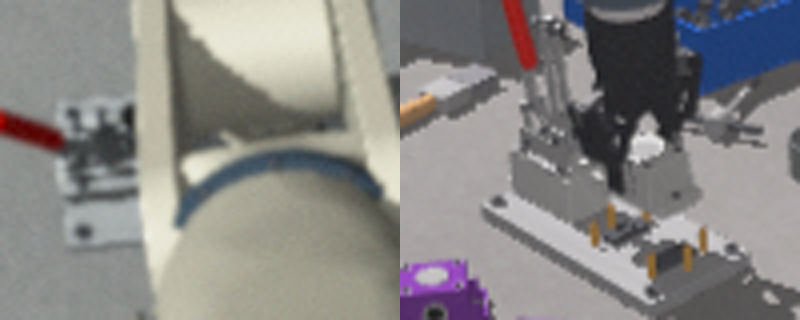

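Side crop: the housing is held above the nest, with its foot end at crop (690,200), and the pins are visible below it. The top view is blocked by the arm. So I'll compare housing and pins within the side view alone, which cancels the camera's bias.

```bash
cat > cmp.py <<'E'
from h import *
import sys
im,_=save("side",sys.argv[1]);s=get_state();R=Ro.from_euler('xyz',s['orientation']).as_matrix();p=np.array(s['tool_pos'])
x0,y0,k=288,188,12
c=cv2.resize(im[y0:y0+50,x0:x0+60,::-1],None,fx=k,fy=k,interpolation=cv2.INTER_CUBIC)
def dot(P,col):
    for q in proj("side",P): cv2.circle(c,tuple(((q-[x0,y0]+.5)*k).astype(int)),3,col,-1)
# predicted housing: centre line through grasp, upright; underside at TCP-8
f=np.arctan2(R[1,1],R[0,1]);a=np.array([np.cos(f),np.sin(f),0]);b=np.array([-np.sin(f),np.cos(f),0])
g=p-R[:,0]*18;zb=p[2]-8;o=np.array([g[0],g[1],0])
dot([o+a*i+b*j+[0,0,zb] for i in(-25,25) for j in(-45,45)],(0,0,255))
dot([o+a*i+b*j+[0,0,zb+44] for i in(-25,25) for j in(-30,30)],(255,0,255))
cv2.imwrite(f'pics/cmp{sys.argv[1]}.png',c)
E
python3 cmp.py 6; python3 - <<'E'
from h import *
# pins in side view: topmost brass pixel of each pin, cast to z=42
I=cv2.imread('pics/side_0.png');hsv=cv2.cvtColor(I,cv2.COLOR_BGR2HSV)
m=((hsv[...,1]>70)&(hsv[...,0]>8)&(hsv[...,0]<35)).astype(np.uint8);m[:195]=0;m[245:]=0;m[:,:295]=0;m[:,345:]=0
k,l,stt,ce=cv2.connectedComponentsWithStats(m);T=[];B=[]
for i in range(1,k):
    v,u=np.where(l==i)
    if len(v)<5: continue
    T.append([u[v==v.min()].mean(),v.min()-.3]);B.append([u[v==v.max()].mean(),v.max()])
T=np.array(T);W=plane("side",T,42);print(np.c_[T,W].round(1),'mean',W.mean(0).round(1));print('bottoms',np.array(B).round(1))
E
```

```text
[[316.  213.7 561.  101.5  42. ]
 [307.  215.7 527.3 110.6  42. ]
 [303.  219.7 500.1  96.7  42. ]
 [330.  221.7 566.1  24.9  42. ]
 [326.  225.7 539.1  12.7  42. ]
 [317.5 227.7 508.5  20.8  42. ]] mean [533.7  61.2  42. ]
bottoms [[316.  219. ]
 [307.5 221. ]
 [303.5 225. ]
 [330.5 227. ]
 [326.5 232. ]
 [317.5 234. ]]
```

View pics/cmp6.png

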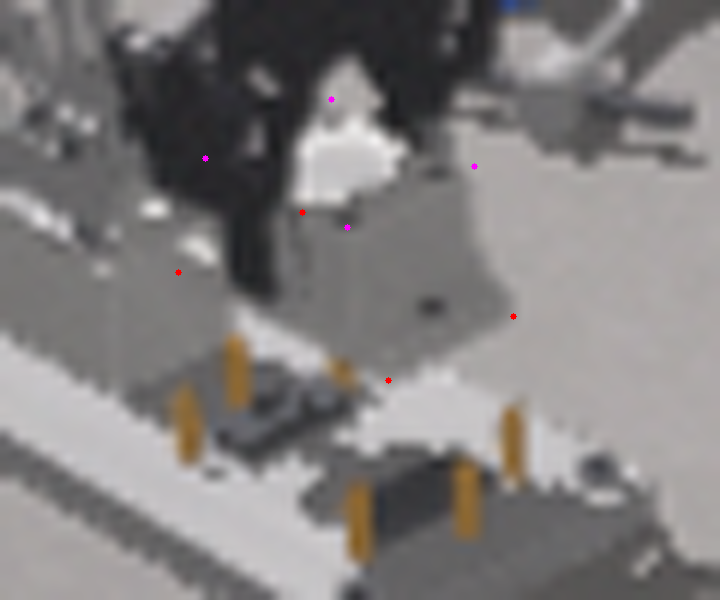

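```bash
python3 - <<'E'
from h import *
uv=(np.array([[388,382],[517,297],[460,152],[350,215]])/12+[288-.5,188-.5])
s=get_state();print(np.round(s['tool_pos'],1),s['orientation'])
for z in(73.5,75,76.5): 
    W=plane("side",uv[:2],z);print(z,W.round(1).tolist(),W.mean(0).round(1))
print(plane("side",[uv[:2].mean(0)],75).round(1))
# with tilt .064 across the jaws: heights 75 -/+1.6
a=plane("side",uv[:1],73.4)[0];b=plane("side",uv[1:2],76.6)[0];print(a.round(1),b.round(1),((a+b)/2).round(1),np.linalg.norm(a-b).round(1),np.degrees(np.arctan2(*(b-a)[1::-1])).round(1))
E
```

```text
[537.5  64.4  82.7] [ 1.27094365  1.50335925 -0.17729164]
73.5 [[517.5, 18.0, 73.5], [575.5, 32.8, 73.5]] [546.5  25.4  73.5]
75 [[516.0, 16.0, 75.0], [573.9, 30.7, 75.0]] [545.   23.4  75. ]
76.5 [[514.6, 13.9, 76.5], [572.3, 28.7, 76.5]] [543.5  21.3  76.5]
[[544.6  23.3  75. ]]
[517.6  18.1  73.4] [572.2  28.5  76.6] [544.9  23.3  75. ] 55.7 10.8
```

```bash
python3 -c "
from h import *;st();go(535.7,63.3,53,6.7)"
```

```text
t 8.75 tcp [537.5  64.4  82.7] toolx [ 0.0663 -0.0119 -0.9977] sum -0.0641 j [ 0.129  0.39   1.979 -0.031  0.709  0.03 ] v [ 0.005 -0.014 -0.007 -0.    -0.     0.   ]
t 8.75 tcp [537.5  64.4  82.7] phi 7.06 tilt [-0.998  0.064  0.02 ] F [ 0.4  0.2 -4.4] w 0.578
 shift now-axes [29.5 -3.8  0.3] turn 0.36
 shift final-axes [29.7 -1.9  0.9]
```

Emit:
step_arm --moves '[[[0.0,0.008,-0.001,0,0.3],[0.0,0.01,-0.001,0,0],[0.0,0.008,-0.001,0,0],[0.0,0.005,-0.001,0,0],[0.0,0.0025,0,0,0]]]'

```text
t: 9.17
tool_pos: [537.6, 63.2, 48.6]
orientation: [1.298, 1.499, -0.157]
force: [-0.3, -0.5, -3.6]
width: 0.58
```

```bash
python3 -c "
from h import *;st();go(535.7,63.3,53,6.7)"; python3 cmp.py 7
```

```text
t 9.17 tcp [537.6  63.2  48.6] toolx [ 0.0713 -0.0113 -0.9974] sum -0.0691 j [ 0.127  0.445  1.998 -0.034  0.629  0.038] v [-0.002  0.065  0.008 -0.003 -0.07   0.001]
t 9.17 tcp [537.6  63.2  48.6] phi 6.68 tilt [-0.997  0.07   0.019] F [-0.3 -0.5 -3.6] w 0.58
 shift now-axes [-4.5 -1.6 -0.2] turn -0.02
 shift final-axes [-4.4 -1.9 -0.3]
```

View pics/cmp7.png

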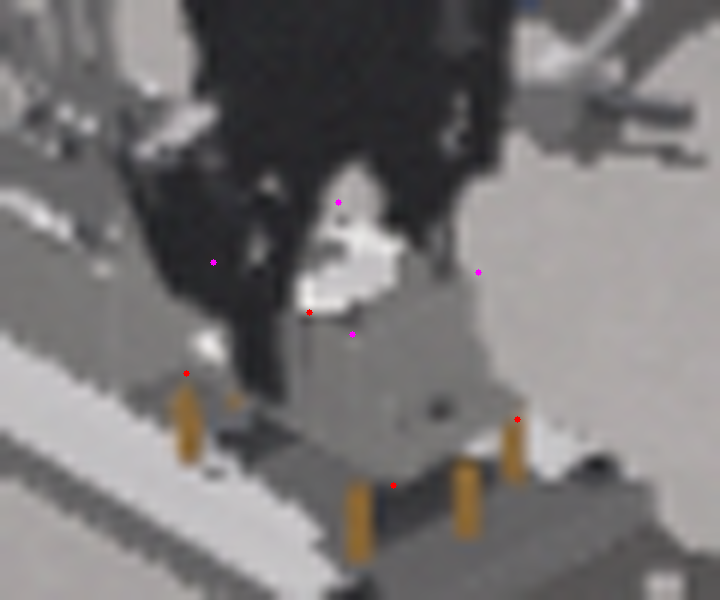

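View: the held housing sits about 11 px (~1 real px) higher in the picture than predicted. Either it is ~3 mm higher, or ~5 mm farther from the camera. The depth channel can tell which.

```bash
python3 - <<'E'
from h import *
st()
d=np.mean([grab_frame("side")[1] for _ in range(4)],0);d0=np.load('side_0.npy');st()
P=xyz("side",d)
f=np.radians(96.7);by=np.array([np.cos(f),np.sin(f)]);bx=np.array([by[1],-by[0]]);N=np.array([533.9,61.0])
def F(Q): q=Q[:,:2]-N;return np.c_[q@bx,q@by,Q[:,2]]
for nm,(u0,u1,v0,v1) in dict(blockend=(400,465,295,345),footend=(405,470,400,430),longside=(300,335,335,410),top=(310,390,245,295)).items():
    a,b,c,e=[int(round(k)) for k in(u0/12+288,u1/12+288,v0/12+188,v1/12+188)]
    Q=F(P[c:e,a:b].reshape(-1,3));print(nm,len(Q),'med',np.median(Q,0).round(1),'sd',Q.std(0).round(1))
P0=xyz("side",d0)
m=np.abs(P0[...,2]-14.7)<3;Q=F(P0[m]);Q=Q[(np.abs(Q[:,0])<70)&(Q[:,1]>-85)&(Q[:,1]<185)];print('plate in this frame',np.percentile(Q,[1,50,99],axis=0).round(1))
E
```

```text
t 9.22 tcp [537.4  63.2  48.3] toolx [ 0.0707 -0.0114 -0.9974] sum -0.0684 j [ 0.127  0.446  1.998 -0.034  0.629  0.038] v [-0.001 -0.014 -0.004  0.     0.025 -0.   ]
t 9.42 tcp [538.5  63.4  49.8] toolx [ 0.0728 -0.0111 -0.9973] sum -0.0706 j [ 0.127  0.444  1.997 -0.034  0.63   0.038] v [ 0.001 -0.006 -0.003 -0.002 -0.002 -0.001]
blockend 24 med [  7.4 -29.1  75.8] sd [7.9 1.3 5.3]
footend 15 med [  0.5 -38.   51.7] sd [4.7 4.9 1. ]
longside 18 med [-23.2 -12.3  67.1] sd [47.9 55.4 44.6]
top 30 med [ 0.8  1.4 84.5] sd [7.4 8.5 1. ]
plate in this frame [[-58.3 -67.8  11.8]
 [-17.6  19.2  14.7]
 [ 61.  164.3  17.6]]
```

Depth says the housing is at the right height and within about 1 mm along the fixture's y. The TCP has crept to +2.5 mm in x because of the tilt. Correcting that while lowering in small steps and watching the force.

Emit:
step_arm --moves '[[[0.0,0.001,-0.0025,0.0004,0],[0.0,0.004,-0.0015,0,0],[0.0,0.004,-0.001,0,0],[0.0,0.003,-0.0006,0,0]]]'

```text
t: 9.75
tool_pos: [535.7, 62.5, 38.5]
orientation: [1.323, 1.492, -0.132]
force: [1.2, 0.7, -2.4]
width: 0.579
```

```bash
python3 -c "
from h import *;st();go(535.8,63,33,6.7)"
```

```text
t 9.75 tcp [535.7  62.5  38.5] toolx [ 0.0779 -0.0103 -0.9969] sum -0.0758 j [ 0.126  0.458  2.011 -0.036  0.596  0.039] v [-0.001  0.058  0.021 -0.004 -0.094  0.005]
t 9.75 tcp [535.7  62.5  38.5] phi 6.68 tilt [-0.997  0.076  0.019] F [ 1.2  0.7 -2.4] w 0.579
 shift now-axes [ 5.5 -0.2 -0.6] turn -0.02
 shift final-axes [ 5.5  0.2 -0.4]
```

No contact force with the underside already well below the pin tops, so it is between the pins. Continuing down gently.

Emit:
step_arm --moves '[[[0.0,0.003,-0.0005,0,0],[0.0,0.0025,-0.0003,0,0],[0.0,0.002,-0.0002,0,0]]]'

```text
t: 10.0
tool_pos: [536.1, 62.8, 32.2]
orientation: [1.331, 1.491, -0.124]
force: [-17.9, 0.5, 66.2]
width: 0.574
```

```bash
python3 -c "
from h import *;st();go(535.8,63,33,6.7)"
```

```text
t 10.0 tcp [536.1  62.8  32.2] toolx [ 0.0793 -0.0099 -0.9968] sum -0.0772 j [ 0.126  0.47   2.014 -0.036  0.581  0.04 ] v [ 0.001  0.007 -0.004 -0.005 -0.001  0.001]
t 10.0 tcp [536.1  62.8  32.2] phi 6.69 tilt [-0.997  0.078  0.019] F [-17.9   0.5  66.2] w 0.574
 shift now-axes [-0.8 -0.2 -0.3] turn -0.01
 shift final-axes [-0.8 -0.3 -0.3]
```

Seated: contact at TCP z = 32.2, as predicted (66 N peak reading). Relieving the load, then opening.

Emit:
step_arm --moves '[[[0.0,-0.001,0,0,0],[0.62,0,0,0,0],[0.68,0,0,0,0],[0.8,0,0,0,0],[0.85,0,0,0,0]]]'

```text
t: 10.42
tool_pos: [536.6, 62.8, 34.0]
orientation: [1.33, 1.49, -0.125]
force: [-0.6, 0.1, 0.8]
width: 0.845
```

```bash
python3 -c "
from h import *;st();go(535.8,63,33,6.7)"
```

```text
t 10.42 tcp [536.6  62.8  34. ] toolx [ 0.0805 -0.0101 -0.9967] sum -0.0783 j [ 0.126  0.467  2.013 -0.037  0.584  0.039] v [ 0.     0.003  0.    -0.002 -0.003 -0.001]
t 10.42 tcp [536.6  62.8  34. ] phi 6.73 tilt [-0.997  0.079  0.019] F [-0.6  0.1  0.8] w 0.845
 shift now-axes [ 1.  -0.9 -0.3] turn 0.03
 shift final-axes [ 1.  -0.8 -0.3]
```

Emit:
step_arm --moves '[[[0.85,-0.01,0,0,0],[0.85,-0.03,0.001,0,0],[0.85,-0.04,0.002,0,0],[0.85,-0.041,0,0,0],[0.85,-0.041,0,0,0]]]'

```text
t: 10.83
tool_pos: [520.0, 63.8, 193.4]
orientation: [1.252, 1.509, -0.203]
force: [1.7, 0.3, -0.1]
width: 0.852
```

Emit:
step_arm --moves '[[[0.5,-0.041,-0.005,0,0],[0.5,-0.035,-0.02,0,0],[0.5,-0.025,-0.035,0,0],[0.5,-0.01,-0.035,0,0],[0.5,-0.005,-0.03,0,0]]]'

```text
t: 11.25
tool_pos: [393.6, 51.4, 314.2]
orientation: [1.331, 1.491, -0.124]
force: [0.1, -0.2, 0.5]
width: 0.5
```

```bash
python3 - <<'E'
from h import *
st()
ims=[]
for n in("top","side"):
    im,d=save(n,"8");x,y=[(240,175),(270,170)][n=="side"]
    ims.append(cv2.resize(im[y:y+75,x:x+100,::-1],(400,300),interpolation=cv2.INTER_CUBIC))
cv2.imwrite('pics/crop8.png',cv2.resize(np.hstack(ims),None,fx=1,fy=1))
f=np.radians(96.7)
P=xyz("top",np.load('top_8.npy'));m=(np.hypot(P[...,0]-535,P[...,1]-65)<48)&(P[...,2]>58)&(P[...,2]<75)
Q=P[m];print(m.sum(),np.median(Q[:,2]) if m.sum() else '',cv2.minAreaRect(Q[:,:2].astype(np.float32)) if m.sum()>5 else '')
if m.sum()>50:
    A=np.c_[Q[:,:2]-Q[:,:2].mean(0),np.ones(len(Q))];print('plane slope',np.linalg.lstsq(A,Q[:,2],rcond=None)[0])
E
```

```text
t 11.25 tcp [393.6  51.4 314.2] toolx [ 0.0791 -0.0098 -0.9968] sum -0.0769 j [ 0.144 -0.151  2.017 -0.023  1.198  0.035] v [ 0.028 -0.765  0.515 -0.001  0.2    0.022]
176 66.91051582845012 ((545.9497680664062, 65.78385162353516), (29.292165756225586, 59.62015151977539), 8.349523544311523)
plane slope [-1.32937258e-02 -4.83167954e-03  6.68810162e+01]
```

View pics/crop8.png

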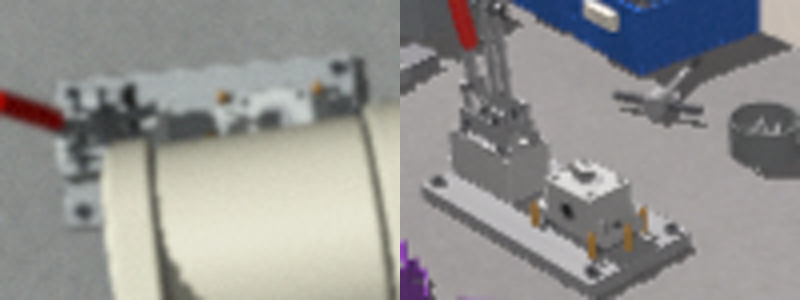

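Crop: the housing sits in the nest between the pins. Its top reads z = 66.9 (68 expected, with the usual −1 mm bias) and the slope is about 0.01, so it is flat. Now the handle: the grip point in the robot frame is ≈ (514, 243, 208), which agrees with the red pixels measured earlier.

Emit:
step_arm --moves '[[[0.5,0,0.024,-0.025,0],[0.5,0,0.024,-0.03,0],[0.5,0,0.024,-0.03,0],[0.5,0,0.024,-0.03,0],[0.5,0,0.024,-0.03,0]]]'

```text
t: 11.77
tool_pos: [493.6, 209.6, 323.7]
orientation: [1.328, 1.486, -0.134]
force: [1.0, -0.7, 0.4]
width: 0.498
```

```bash
python3 -c "
from h import *;st();go(516,243,280,6.7)"
```

```text
t 11.77 tcp [493.6 209.6 323.7] toolx [ 0.084  -0.0113 -0.9964] sum -0.0715 j [ 0.428  0.094  1.76  -0.048  1.216  0.334] v [ 0.55   0.666 -0.777 -0.048  0.119  0.559]
t 11.77 tcp [493.6 209.6 323.7] phi 6.29 tilt [-0.996  0.082  0.02 ] F [ 1.  -0.7  0.4] w 0.498
 shift now-axes [ 45.   22.2 -31.6] turn -0.41
 shift final-axes [ 43.7  26.1 -30.5]
```

Emit:
step_arm --moves '[[[0.5,0.005,0.011,-0.018,-0.4],[0.5,0.01,0.007,-0.008,0],[0.5,0.01,0.003,-0.004,0],[0.5,0.008,0.001,-0.001,0],[0.5,0.003,0,0,0]]]'

```text
t: 12.18
tool_pos: [520.5, 251.8, 287.0]
orientation: [1.348, 1.484, -0.101]
force: [-0.8, -0.1, -0.1]
width: 0.497
```

```bash
python3 - <<'E'
from h import *
st();go(515.7,243,190,6.7)
im,d=save("side","9");u=proj("side",[get_state()['tool_pos']])[0];print(u)
c=cv2.resize(im[100:200,235:355,::-1],None,fx=5,fy=5,interpolation=cv2.INTER_CUBIC);cv2.circle(c,tuple(((u-[235,100])*5).astype(int)),4,(0,255,0),1)
g=proj("side",[[514.2,243,208]])[0];cv2.circle(c,tuple(((g-[235,100])*5).astype(int)),4,(255,0,0),1);cv2.imwrite('pics/crop9.png',c)
E
```

```text
t 12.18 tcp [520.5 251.8 287. ] toolx [ 0.0858 -0.0087 -0.9963] sum -0.0719 j [ 0.476  0.192  1.726 -0.052  1.152  0.374] v [-0.004  0.038  0.041 -0.002 -0.068 -0.   ]
t 12.18 tcp [520.5 251.8 287. ] phi 6.98 tilt [-0.996  0.084  0.019] F [-0.8 -0.1 -0.1] w 0.497
 shift now-axes [ 96.3 -14.    6.3] turn 0.28
 shift final-axes [97.  -5.8  8.2]
[279.75307249 141.73306003]
```

View pics/crop9.png

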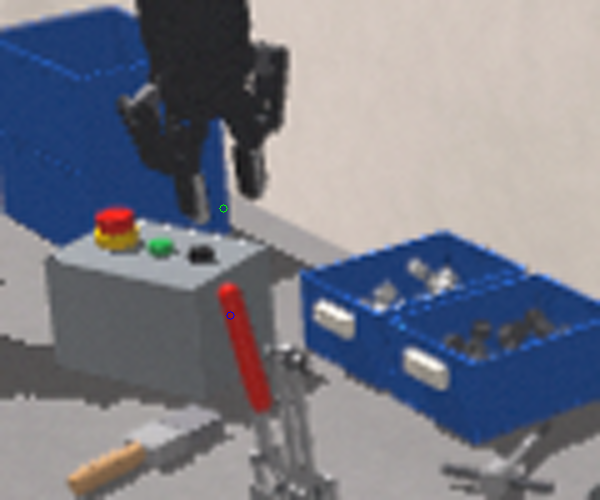

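Crop: the predicted grip point falls on the red bar (crop 232,315), with the fingers above it. Correcting sideways and descending to straddle the grip.

Emit:
step_arm --moves '[[[0.5,0.01,-0.005,0.003,0.2],[0.5,0.02,-0.004,0.002,0],[0.5,0.02,-0.003,0.001,0],[0.5,0.018,-0.001,0,0],[0.5,0.01,-0.001,0,0]]]'

```text
t: 12.65
tool_pos: [513.7, 238.7, 209.5]
orientation: [1.372, 1.48, -0.086]
force: [-0.4, -0.2, 0.5]
width: 0.5
```

```bash
python3 -c "
from h import *;st();go(515.7,243,190,6.7)"
```

```text
t 12.65 tcp [513.7 238.7 209.5] toolx [ 0.0903 -0.0078 -0.9959] sum -0.0768 j [ 0.461  0.246  1.84  -0.057  0.979  0.378] v [-0.019  0.104  0.135 -0.01  -0.247  0.012]
t 12.65 tcp [513.7 238.7 209.5] phi 6.52 tilt [-0.996  0.089  0.018] F [-0.4 -0.2  0.5] w 0.5
 shift now-axes [19.5  0.8 -4.4] turn -0.18
 shift final-axes [19.5  2.5 -4. ]
```

Emit:
step_arm --moves '[[[0.5,0.006,0.001,-0.002,0],[0.5,0.005,0,-0.002,0],[0.3,0.003,0,0,0],[0.0,0.001,0,0,0],[0.0,0.001,0,0,0]]]' --force 30

```text
t: 13.07
tool_pos: [519.7, 241.9, 195.0]
orientation: [1.401, 1.472, -0.06]
force: [-4.5, -1.3, 5.5]
width: 0.203
```

Emit:
step_arm --moves '[[[0.0,0.001,0,0,0],[0.0,0.001,0,0,0]]]'

```text
t: 13.23
tool_pos: [519.6, 242.2, 194.9]
orientation: [1.406, 1.473, -0.056]
force: [-4.1, -1.5, 7.3]
width: 0.205
```

```bash
python3 -c "
from h import *;st();go(515.7,243,190,6.7)"
```

```text
t 13.23 tcp [519.6 242.2 194.9] toolx [ 0.0976 -0.0055 -0.9952] sum -0.0842 j [ 0.462  0.269  1.845 -0.06   0.943  0.386] v [-0.003  0.004 -0.004  0.006  0.002  0.004]
t 13.23 tcp [519.6 242.2 194.9] phi 6.3 tilt [-0.995  0.096  0.016] F [-4.1 -1.5  7.3] w 0.205
 shift now-axes [ 4.5 -4.2 -1.3] turn -0.4
 shift final-axes [ 4.9 -3.8 -1.3]
```

Gripped the bar (0.205 → 17 mm). Following the handle's path in small rows, with the fixture's +y as tool −z.

Emit:
step_arm --moves '[[[0.0,0.002,0,-0.007,0],[0.0,0.003,0,-0.009,0],[0.0,0.004,0,-0.009,0],[0.0,0.004,0,-0.008,0]]]'

```text
t: 13.57
tool_pos: [516.4, 272.1, 184.0]
orientation: [1.349, 1.475, -0.116]
force: [-1.3, -4.4, 4.3]
width: 0.199
```

```bash
cat >> h.py <<'E'
def fx():
    s=get_state();R=Ro.from_euler('xyz',s['orientation']).as_matrix();g=np.array(s['tool_pos'])-19*R[:,0]
    f=np.radians(96.7);by=np.array([np.cos(f),np.sin(f)]);bx=np.array([by[1],-by[0]]);q=g[:2]-[535.3,63.2]
    print('t',round(s['t'],2),'grasp in fixture x,y,z',(q@bx).round(1),(q@by).round(1),g[2].round(1),'F',np.round(s['force'],1),'w',round(s['width'],3),'tilt',R[2,1:].round(3))
E
python3 -c "
from h import *;fx();st()"
```

```text
t 13.57 grasp in fixture x,y,z 3.8 210.1 202.9 F [-1.3 -4.4  4.3] w 0.199 tilt [0.093 0.021]
t 13.57 tcp [516.4 272.1 184. ] toolx [ 0.0951 -0.0111 -0.9954] sum -0.0764 j [ 0.516  0.301  1.828 -0.07   0.936  0.449] v [ 0.155  0.112 -0.051 -0.032 -0.042  0.18 ]
```

Emit:
step_arm --moves '[[[0.0,0.006,-0.0005,-0.006,0],[0.0,0.008,-0.0005,-0.004,0],[0.0,0.009,-0.0005,-0.003,0],[0.0,0.01,-0.0005,-0.001,0],[0.0,0.01,-0.0005,0,0]]]'

```text
t: 13.98
tool_pos: [514.8, 292.1, 145.7]
orientation: [1.433, 1.476, -0.035]
force: [-3.3, -0.0, 2.2]
width: 0.189
```

```bash
python3 -c "
from h import *;fx();st()"
```

```text
t 13.98 grasp in fixture x,y,z 4.5 230.0 164.6 F [-3.3 -0.   2.2] w 0.189 tilt [0.094 0.013]
t 13.98 tcp [514.8 292.1 145.7] toolx [ 0.0944 -0.0033 -0.9955] sum -0.0782 j [ 0.544  0.36   1.842 -0.068  0.862  0.483] v [ 0.006  0.155  0.082  0.001 -0.24   0.022]
```

Emit:
step_arm --moves '[[[0.0,0.01,-0.001,0,0],[0.0,0.01,-0.001,0,0],[0.0,0.01,-0.001,-0.0005,0],[0.0,0.01,-0.001,-0.0005,0],[0.0,0.01,-0.001,-0.0005,0]]]' --force 50

```text
t: 14.4
tool_pos: [514.4, 296.0, 92.8]
orientation: [1.479, 1.474, 0.011]
force: [-2.2, 3.3, 6.7]
width: 0.18
```

```bash
python3 -c "
from h import *;fx();st()"
```

```text
t 14.4 grasp in fixture x,y,z 4.6 233.8 111.7 F [-2.2  3.3  6.7] w 0.18 tilt [0.096 0.009]
t 14.4 tcp [514.4 296.   92.8] toolx [ 0.0963  0.001  -0.9954] sum -0.0816 j [ 0.548  0.433  1.875 -0.072  0.752  0.496] v [ 0.014  0.19   0.064 -0.025 -0.265  0.034]
```

Emit:
step_arm --moves '[[[0.0,0.006,-0.001,0,0],[0.0,0.006,-0.001,0,0],[0.0,0.005,-0.0005,0,0]]]'

```text
t: 14.65
tool_pos: [514.9, 297.4, 77.2]
orientation: [1.498, 1.471, 0.031]
force: [-17.1, -3.5, 41.2]
width: 0.184
```

```bash
python3 - <<'E'
from h import *
fx();st()
im,d=save("side","10");cv2.imwrite('pics/crop10.png',cv2.resize(im[130:250,240:400,::-1],None,fx=5,fy=5,interpolation=cv2.INTER_CUBIC))
E
```

```text
t 14.65 grasp in fixture x,y,z 5.2 235.2 96.1 F [-17.1  -3.5  41.2] w 0.184 tilt [0.099 0.007]
t 14.65 tcp [514.9 297.4  77.2] toolx [ 0.0992  0.0031 -0.9951] sum -0.085 j [ 0.55   0.456  1.883 -0.075  0.717  0.5  ] v [ 0.005  0.064  0.02  -0.013 -0.099  0.011]
```

View pics/crop10.png

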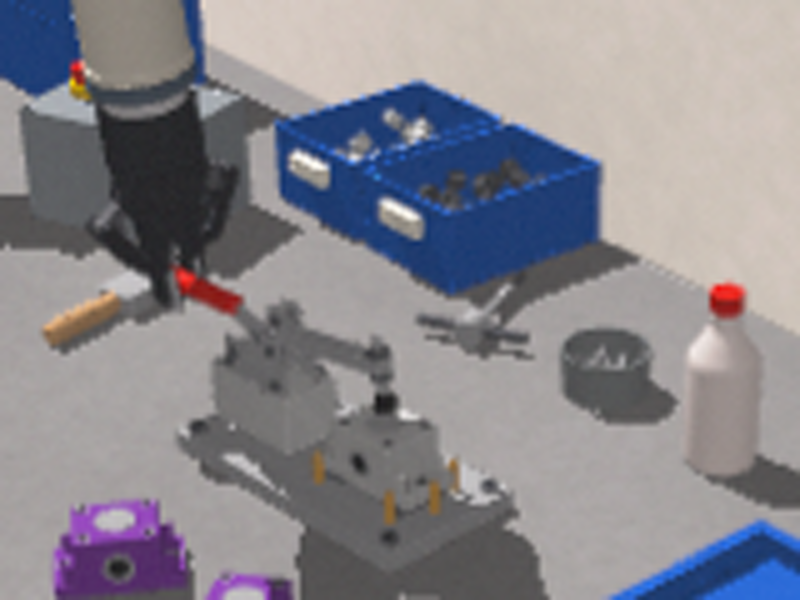

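Crop: the clamp arm is level with its black foot on the housing, and the handle is down with 41 N at its stop. Letting go and rising clear.

Emit:
step_arm --moves '[[[0.3,0,0,0,0],[0.6,0,0,0,0],[0.6,0,0,0,0],[0.6,0,0,0,0]]]'

```text
t: 15.03
tool_pos: [516.9, 297.5, 76.5]
orientation: [1.503, 1.467, 0.038]
force: [0.2, 0.7, 0.6]
width: 0.599
```

Emit:
step_arm --moves '[[[0.6,-0.015,0.0015,0,0],[0.6,-0.03,0.003,0,0],[0.6,-0.035,0.003,0,0],[0.6,-0.035,0,-0.01,0],[0.6,-0.03,-0.01,-0.02,0]]]'

```text
t: 15.45
tool_pos: [493.9, 321.1, 214.3]
orientation: [1.384, 1.481, -0.084]
force: [1.2, 2.3, -0.5]
width: 0.597
```

Emit:
step_arm --moves '[[[0.6,-0.02,-0.02,-0.025,0],[0.6,-0.01,-0.025,-0.03,0],[0.6,-0.005,-0.025,-0.03,0],[0.6,0,-0.02,-0.02,0],[0.6,0,-0.005,-0.005,0]]]'

```text
t: 15.87
tool_pos: [385.5, 427.6, 247.5]
orientation: [1.489, 1.47, 0.017]
force: [0.6, -0.0, 0.0]
width: 0.6
```

```bash
python3 - <<'E'
from h import *
fx()
f=np.radians(96.7);by=np.array([np.cos(f),np.sin(f)]);bx=np.array([by[1],-by[0]])
ims=[]
for n,N in(("top",[535,66.8]),("side",[533.9,61])):
    im,d=save(n,"11");P=xyz(n,d);hsv=cv2.cvtColor(im,cv2.COLOR_RGB2HSV);q=P[...,:2]-N;X,Y,Z=q@bx,q@by,P[...,2]
    g=(hsv[...,1]>140)&((hsv[...,0]<8)|(hsv[...,0]>172))&(np.abs(X)<25)&(Y>120)&(Y<280)
    print(n,'red n',g.sum(),'y range',np.percentile(Y[g],[2,98]).round(1),'slope,z at y=230',np.polyfit(Y[g]-230,Z[g],1).round(3))
    a=(np.abs(X)<12)&(Y>-12)&(Y<95)&(Z>80)&(Z<140);print('  arm z by y:',[(yy,np.median(Z[a&(np.abs(Y-yy)<6)]).round(1)) for yy in(5,30,50,70,90) if (a&(np.abs(Y-yy)<6)).any()])
    h=(np.abs(X)<26)&(np.abs(Y)<31)&(Z>60)&(Z<72);Q=np.c_[X,Y,Z][h];print('  housing top',h.sum(),Q.min(0).round(1),Q.max(0).round(1),np.median(Q[:,2]).round(1))
    x,y=[(225,165),(250,150)][n=="side"];ims.append(cv2.resize(im[y:y+90,x:x+120,::-1],(400,300),interpolation=cv2.INTER_CUBIC))
    I0=cv2.imread(f'pics/{n}_0.png')[...,::-1];D=np.abs(I0.astype(int)-im).sum(2)
    for nm,p in dict(brush=(None)).items(): pass
cv2.imwrite('pics/crop11.png',np.hstack(ims))
E
```

```text
t 15.87 grasp in fixture x,y,z -108.2 379.6 266.4 F [ 0.6 -0.   0. ] w 0.6 tilt [0.1   0.008]
top red n 154 y range [162.2 250.7] slope,z at y=230 [-3.20000e-02  1.12171e+02]
  arm z by y: [(5, np.float64(112.7)), (30, np.float64(104.7)), (50, np.float64(102.8)), (70, np.float64(103.6)), (90, np.float64(103.2))]Traceback (most recent call last):
  File "<stdin>", line 10, in <module>
IndexError: boolean index did not match indexed array along axis 1; size of axis is 1920 but size of corresponding boolean axis is 640
```

```bash
python3 - <<'E'
from h import *
f=np.radians(96.7);by=np.array([np.cos(f),np.sin(f)]);bx=np.array([by[1],-by[0]])
ims=[]
for n,N in(("top",[535,66.8]),("side",[533.9,61])):
    im,d=save(n,"12");P=xyz(n,d);hsv=cv2.cvtColor(im,cv2.COLOR_RGB2HSV);q=P[...,:2]-N;X,Y,Z=q@bx,q@by,P[...,2]
    g=(hsv[...,1]>140)&((hsv[...,0]<8)|(hsv[...,0]>172))&(np.abs(X)<25)&(Y>120)&(Y<280)
    print(n,'red n',g.sum(),'top of bar z:',[(yy,np.percentile(Z[g&(np.abs(Y-yy)<8)],90).round(1)) for yy in(170,190,210,230,245)])
    h=(np.abs(X)<30)&(np.abs(Y)<36)&(Z>60)&(Z<72);Q=np.stack([X[h],Y[h],Z[h]],1);print('  housing top',h.sum(),np.percentile(Q,[2,98],axis=0).round(1).tolist(),np.median(Q[:,2]).round(1))
    x,y=[(175,105),(240,140)][n=="side"];ims.append(cv2.resize(im[y:y+120,x:x+160,::-1],(400,300),interpolation=cv2.INTER_CUBIC))
    I0=cv2.cvtColor(cv2.imread(f'pics/{n}_0.png'),cv2.COLOR_BGR2GRAY).astype(np.float32);I1=cv2.cvtColor(im,cv2.COLOR_RGB2GRAY).astype(np.float32)
    R=dict(brush=(172,180,200,235),wrench=(245,118,272,160),cup=(288,124,316,152),bottle=(330,120,354,152),tape=(364,118,400,150),cap=(398,196,428,222),bracket=(395,226,430,252)) if n=="top" else dict(brush=(245,178,285,203),wrench=(320,180,350,202),cup=(350,193,372,213),bottle=(374,183,396,228),tape=(400,220,434,246),cap=(370,258,394,282),bracket=(342,264,374,298))
    for k,(a,b,c,e) in R.items():
        s,r=cv2.phaseCorrelate(I0[b:e,a:c].copy(),I1[b:e,a:c].copy());print('  ',k,np.round(s,2),round(r,2))
cv2.imwrite('pics/crop11.png',np.hstack(ims))
E
```

```text
top red n 150 top of bar z: [(170, np.float64(116.4)), (190, np.float64(119.5)), (210, np.float64(119.1)), (230, np.float64(122.6)), (245, np.float64(123.6))]
  housing top 241 [[-24.4, -30.9, 61.4], [24.2, 26.2, 71.2]] 67.3
   brush [-0.03  0.09] 1.0
   wrench [0.56 0.55] 1.0
   cup [ 0.02 -0.04] 0.93
   bottle [-0.08  0.1 ] 0.97
   tape [ 0.1  -0.05] 1.0
   cap [0.02 0.56] 0.88
   bracket [-0.07  0.4 ] 1.02
side red n 68 top of bar z: [(170, np.float64(116.3)), (190, np.float64(117.0)), (210, np.float64(120.0)), (230, np.float64(119.6)), (245, np.float64(120.7))]
  housing top 131 [[-26.0, -31.6, 60.5], [23.3, 26.1, 70.6]] 66.5
   brush [-0.03  0.51] 0.67
   wrench [0.03 0.01] 1.02
   cup [0.   0.02] 1.0
   bottle [-0.07  0.47] 1.0
   tape [0.05 0.81] 0.88
   cap [-0.02  0.22] 0.99
   bracket [-0.09 -0.05] 1.03
```

Bar axis at y = 230 is ≈ 113 mm with a slope of about 5°, which is the locked position. The arm is level, the housing is flat and centred, and the other things are unmoved. Handing in.

```bash
python3 -c "
from h import *
s=get_state();print(s['t'],s['force'].round(1),s['joint_velocities'].round(3));print(hand_in())"
```

```text
16.0167 [ 1.1 -0.   0.1] [-0.033  0.001  0.001 -0.004  0.004 -0.006]
the job is handed in; nothing more can be done
None
```

The aluminium housing is in the nest and the clamp is locked down on it. I handed the job in at t = 16 s of the 58 s allowed; no verdict was reported. I gripped the housing across its long sides, lowered it between the six pins onto the rests and let go. Then I gripped the red handle, led it along its path down to its stop, released it and moved the arm clear.

**Last checks that passed:**
- **Housing:** its top reads 66.5–67.3 mm (68 nominal; depth reads about 1–2 mm low everywhere). It is centred to about 1 mm in x, and it read flat before clamping (slope about 0.01).
- **Clamp:** the arm is level, and the grip's middle line is at about 113 mm with a slope of about 5°. The handle pushed back with 41 N at its stop. I did not measure the foot's pressing force directly.
- **Other things:** every one shows an image shift under 1 px (about 2 mm). The gripper reads no contact force.

**What disagreed or went wrong:**
- **Camera offset:** the two cameras differed by about 5 mm in y. I worked from relative vectors and the contact height instead.
- **Tool tilt:** the tool tilted by up to 0.1 rad because each row restarts from the measured pose. The housing was therefore set down about 0.08 rad tilted, with a 66 N contact reading (limit 120 N), and settled flat on release.
- **First approach:** the first descent drifted about 16 mm sideways, so I backed off and repeated it; the housing had not moved.
- **Final picture:** the last crop could not be viewed because the 12-picture limit was reached. The end checks are therefore numerical.

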